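# Gauge two eyepiece sleeves and roll out the tight one

### The arm

A 6-joint arm with a two-finger parallel gripper is mounted at the origin on the work surface. World frame = base frame: x ahead of the robot, y to its left, z up, the work surface at z = 0. Lengths are in m, angles in rad, forces in N, time in s.
With the tool pointing down it reaches from about 0.35 to 0.775 m from the base axis. Payload 7.3 kg.
Tool frame: the origin (TCP) lies at the very end of the fingers, on their centre line; the grasp point (between the pads) lies 19 mm behind it; x points along the fingers, y is the direction in which the jaws open and shut, and the axes are right-handed (so a half turn about x gives the same grasp; the last joint's range is limited). The gripper opens to 92 mm and grips with 3 to 60 N. Pads are 19 mm wide; open, the fingers measure 130 mm over their backs; the gripper's body (75 mm by 190 mm) begins 47 mm behind the grasp point.
Start: joints at [1.126, 0.342, 1.524, -0, 1.275, -0.146], TCP at [0.155, 0.502, 0.227] pointing down, gripper open.
Joint ranges: [-2.53, 2.53], [-0.77, 2.02], [0.04, 2.7], [-1, 4.14], [0.28, 2.66], [-3.11, 3.11]. Speed limits (rad/s): [2.57, 2.57, 3.14, 3.14, 3.14, 3.14].

### API

Orientations are given as [roll, pitch, yaw] about the fixed x, y, z axes, in that order (R = Rz(yaw) Ry(pitch) Rx(roll)).
In Python, from cell import robot gives the robot as it stands.
- The arm moves only by the tool play_rows, never from a script. Its argument "moves" is a list that holds one entry, the list of rows, each a list of 5 numbers: the shift along the tool's x, y, z in m, then the turn about the tool's x in degrees, then the opening, from -1 (shut) to 1 (fully open), so that 0 is half open. A call has exactly 10 rows; each row shifts and turns the pose as measured when the row begins, along the tool's axes as they then stand; what a row does not reach is not made up. A row lasts 1/10 s, in which the tool goes at most 50 mm and 8.59 degrees, less where a joint would pass 70% of its speed; a pose out of reach is approached as far as the arm can. A call with a gripper value outside its range is refused whole. The fingers move at their own pace and stop on an object; "grip_force" is the grip in N (left out, the last holds). Time passes only in rows, so rows that do not move let the fingers close, or fill a call up. It gives the time, the measured TCP pose, the force and the opening at its end, in the units of the state.
- robot.observe(): the state, without advancing time (a new reading comes with each control period).
- robot.read_camera(name): name is "scene" or "top" or "wrist"; returns the picture (400x640x3 uint8, red, green, blue); there is no depth.
- robot.get_calibration(name): a dict with "mtx" (3x3 intrinsics, pixels), "view" (4x4, takes a point from world to camera coordinates). Camera axes: x right, y up, looking along -z (the intrinsics and any distortion apply to the point x, -y, -z); pixel columns grow to the right and rows downward; lengths in m; the calibration is good to about 2 mm. The wrist camera is an equidistant fisheye: a pixel r from the principal point sees the ray r / f radians off the axis. A picture is of the moment at which its call begins: read the wrist's pose just before it. get_calibration takes no time and is no camera call; for the wrist camera it gives the pose at the moment of the call.
- robot.hand_in(): hands the job in, once; it reports no verdict.
Trained networks look in the newest picture that a camera, given by its name, has taken for a name from the list of things; names that differ only in an ending like _2 or _b are one class to them, and where a whole thing is asked for, a point or a joint stands for the part that bears it (a point fixed in the world has none). Each returns a list of dicts, best first, with "score" (0 to 1); they miss things now and then, are a little off and sometimes report something else, mostly with a low value. They report only what shows in the picture. A call takes as long as a camera call.
- robot.spot_in(camera, label): "point" ([column, row] in pixels, amid what is visible of it).
The state is a dict: "time": time; "qpos": joint angles; "qvel": joint speeds; "joint_efforts": joint torques, N m; "tool_pos": TCP position; "tool_rot": TCP orientation; "contact_force": force on the tool from outside, world axes, zero at the start; "torque": the same for the moment, N m; "opening": finger opening in m.
Only numpy, scipy, OpenCV 4.12 (cv2) and the standard library are available. Lean on these libraries where they do the work, as an engineer would, in place of code of your own. Each camera call takes 0.05 s, during which the arm holds its last target.

### The job

Two microscope eyepiece sleeves lie in the two channels of the gauging stand. First push both of them, each along its own channel, as far as they will go: onto the gauge pin if the bore fits, or up against the pin's tip if it does not. Then leave the sleeve that fits fully home on its pin, and roll the one that does not fit sideways out of its channel, down into the reject trough beside it; leave the other things on the bench where they are.

Things in the scene. Friction and masses are not known exactly. Their poses are not given: they have to be found in the camera images.
- stand: Fixed white gauging stand, 280 mm long (x), 356 mm wide (y), two bare-metal channels along x. Origin on the bench surface, z up. Loading end, open, at x=-150 mm; near face of the back block (200 mm wide, 100 mm high) at x=105 mm. Channel (lying sleeve) axes at y=+65 (left) and -65 mm (right), z=66 mm. Flat strip between the channels: 92 mm wide, 53 mm high; its edges are the channels' inner fences. A reject trough runs outside each channel.
- sleeve_a: Eyepiece sleeve: dark metal tube lying in a channel, open at both ends, 70 mm long, 46 mm outside diameter, 0.1 to 0.3 kg. Origin at the middle of its axis, x along the axis; it may roll about x. The two are alike outside; one has a 35 mm bore and slides freely over a gauge pin, the other a 22 mm bore and stops at the pin's tip. Which is which, and in which channel, the gauge must tell.
- sleeve_b: Eyepiece sleeve: dark metal tube lying in a channel, open at both ends, 70 mm long, 46 mm outside diameter, 0.1 to 0.3 kg. Origin at the middle of its axis, x along the axis; it may roll about x. The two are alike outside; one has a 35 mm bore and slides freely over a gauge pin, the other a 22 mm bore and stops at the pin's tip. Which is which, and in which channel, the gauge must tell.
- pin_tip_left (a point): Centre of the flat tip of the left (+y) gauge pin: a level steel pin, 30 mm in diameter, 60 mm long, pointing from the back block toward the loading end along the channel's axis; tip at stand x=45, z=66 mm. A tight sleeve stops with its front face here, its middle 35 mm before it.
- pin_tip_right (a point): The same for the right (-y) pin.
- pin_root_left (a point): Point on the left pin's axis where it leaves the back block (stand x=105 mm). A sleeve that is fully home has its front face here, its middle 35 mm before it. The channel's floor, 43 mm above the bench, rises outward at 4 degrees from the inner fence; it has no outer wall, only a crest 18 mm outside the axis.
- pin_root_right (a point): The same for the right pin.
- trough_left (a point): Middle of a sleeve at rest in the left reject trough: stand y=148, z=44 mm; any x will do. From the channel's crest (y=83 mm) a grey ramp falls outward at 21 degrees to a wall (inner face y=171 mm, top 58 mm); end walls 52 mm high. Metal slides on metal at a friction of about 0.35: 1 to 4 N sideways takes a sleeve to the crest; with its axis beyond y=90 mm it rolls down by itself.
- trough_right (a point): The same on the right, y negative.
- slide_box: Bystander: blue box of microscope slides, 130 x 100 x 61 mm. Origin under its centre. Leave alone.
- slide_tray: Bystander: white open tray of glass slides, 170 x 100 x 16 mm. Origin under its centre. Leave alone.
- jar: Bystander: closed jar, 64 mm diameter, 85 mm high. Origin under its centre. Leave alone.

How it is judged:
On the way:
1. both sleeves have been pushed as far as they go: the one that fits is fully home on its pin while the other is up against the tip of the other pin (x of sleeve_b in the frame of stand between 0.065 and 0.075 m and z of sleeve_b in the frame of stand between 0.06 and 0.072 m and (y of sleeve_b in the frame of stand between 0.06 and 0.07 m or y of sleeve_b in the frame of stand between -0.07 and -0.06 m) and angle between the x axis of sleeve_b and the x axis of stand, either way round below 0.08 rad and ((distance between sleeve_a and pin_tip_left below 0.04 m and x of sleeve_a in the frame of stand below 0.015 m and angle between the x axis of sleeve_a and the x axis of stand, either way round below 0.1 rad) or (distance between sleeve_a and pin_tip_right below 0.04 m and x of sleeve_a in the frame of stand below 0.015 m and angle between the x axis of sleeve_a and the x axis of stand, either way round below 0.1 rad))), for 0.2 s.
At the end, for the whole second after the job is handed in: The sleeve that fits is on a gauge pin within 5 mm of fully home; the one that does not fit lies on the ramp against the wall of a reject trough (its axis 115 to 165 mm from the stand's middle line); both are at rest (x of sleeve_b in the frame of stand between 0.065 and 0.075 m and z of sleeve_b in the frame of stand between 0.06 and 0.072 m and (y of sleeve_b in the frame of stand between 0.06 and 0.07 m or y of sleeve_b in the frame of stand between -0.07 and -0.06 m) and angle between the x axis of sleeve_b and the x axis of stand, either way round below 0.08 rad and x of sleeve_a in the frame of stand between -0.15 and 0.13 m and z of sleeve_a in the frame of stand between 0.03 and 0.056 m and (y of sleeve_a in the frame of stand between 0.115 and 0.165 m or y of sleeve_a in the frame of stand between -0.165 and -0.115 m) and linear speed of each of sleeve_a, sleeve_b below 0.02 m/s); the robot touches nothing.
It fails at once if the slide box was moved by more than 30 mm (distance of slide_box from where it was at the start of the episode above 0.03 m).
It fails at once if the slide tray was moved by more than 30 mm (distance of slide_tray from where it was at the start of the episode above 0.03 m).
It fails at once if the jar was moved by more than 30 mm (distance of jar from where it was at the start of the episode above 0.03 m).
It also fails if it takes over 56 s, if anything falls off the work surface, if the arm or the gripper's body presses on something with over 40 N, if the wrist force passes 120 N, or if a joint passes its speed limit or range.

## Working session

There is one attempt and no reset: what is moved stays moved. The work goes in short steps, Python scripts to look and compute and a tool call to move; the robot and the scene stay as the last step left them, time stands still between calls to the robot, and variables do not carry over. Pictures are saved under pics/ and viewed, and the job is handed in when it is done.

Besides the shell and the picture viewer there is one more tool, called after "Request:" by a JSON object that holds its "name" and its "arguments", one argument or row to a line. play_rows: Moves the arm, as the interface text tells. Its arguments: {"type":"object","properties":{"moves":{"type":"array"},"grip_force":{"type":"number"}},"required":["moves"]}

```bash
ls; mkdir -p pics
python3 - <<'E'
from cell import robot
import cv2
print(robot.observe())
for n in ["scene","top","wrist"]:
    im=robot.read_camera(n); cv2.imwrite(f"pics/{n}0.png",im[:,:,::-1])
    c=robot.get_calibration(n); print(n,c)
for n in ["scene","top"]:
  for l in ["stand","sleeve_a","pin_tip_left","slide_box","slide_tray","jar"]:
    try: print(n,l,robot.spot_in(n,l))
    except Exception as e: print(n,l,e)
E
```

```text
pics
{'time': 0.0, 'qpos': array([ 1.12602004e+00,  3.42703954e-01,  1.52501705e+00, -1.31226049e-05,
        1.27543476e+00, -1.46019839e-01]), 'qvel': array([ 5.20901628e-04, -2.67955308e-04, -1.37233152e-03,  9.33535965e-05,
        1.71295299e-04, -7.54469960e-04]), 'joint_efforts': array([ 1.51822187e-04, -4.31249142e+01, -2.44210660e+01,  7.17918598e-02,
        5.61480399e-02, -1.14766399e-04]), 'tool_pos': array([0.15433435, 0.50136367, 0.22605471]), 'tool_rot': array([-1.70878852,  1.56923317, -2.00754113]), 'contact_force': array([ 0.15569532, -0.37978988,  0.35200916]), 'torque': array([-0.04423644, -0.05084293, -0.05432839]), 'opening': 0.09176200360656997}
scene {'mtx': array([[404.18036224,   0.        , 326.59165437],
       [  0.        , 404.18036224, 203.46345664],
       [  0.        ,   0.        ,   1.        ]]), 'view': array([[-3.62767459e-01,  9.31878524e-01,  1.47864027e-03,
         2.02702908e-01],
       [-7.51078507e-01, -2.93323017e-01,  5.91475006e-01,
         3.82724213e-01],
       [ 5.51616576e-01,  2.13457310e-01,  8.06321977e-01,
        -1.76129
[... 1183 characters left out ...]
: 0.5}]
scene pin_tip_left [{'point': [319.6, 221.3], 'score': 0.7}]
scene slide_box [{'point': [459.2, 238.4], 'score': 0.93}]
scene slide_tray [{'point': [210.6, 187.5], 'score': 0.91}, {'point': [344.0, 203.4], 'score': 0.3}]
scene jar [{'point': [233.1, 155.5], 'score': 0.73}]
top stand [{'point': [326.8, 188.1], 'score': 0.92}, {'point': [446.9, 238.8], 'score': 0.39}]
top sleeve_a [{'point': [309.3, 204.8], 'score': 0.53}, {'point': [348.2, 190.9], 'score': 0.53}]
top pin_tip_left [{'point': [324.4, 186.9], 'score': 0.61}]
top slide_box [{'point': [191.0, 209.0], 'score': 0.66}]
top slide_tray [{'point': [450.0, 190.5], 'score': 0.97}]
top jar [{'point': [446.4, 235.0], 'score': 0.65}]
```

Run:
```python
import cv2
im=cv2.imread("pics/top0.png"); cv2.imwrite("pics/top0z.png",cv2.resize(im[95:285,220:440],None,fx=3,fy=3,interpolation=cv2.INTER_CUBIC)[:600])
im=cv2.imread("pics/scene0.png"); cv2.imwrite("pics/scene0z.png",cv2.resize(im[120:320,190:456],None,fx=3,fy=3,interpolation=cv2.INTER_CUBIC)[:600])
```

```text
(no output)
```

View pics/top0.png

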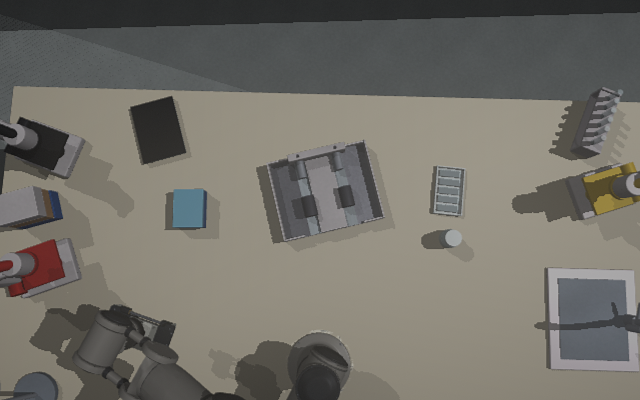

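View pics/top0z.png

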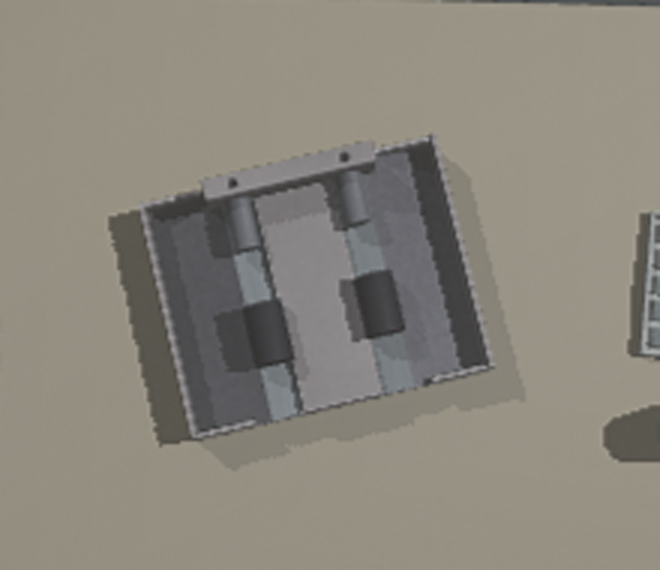

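View pics/scene0z.png

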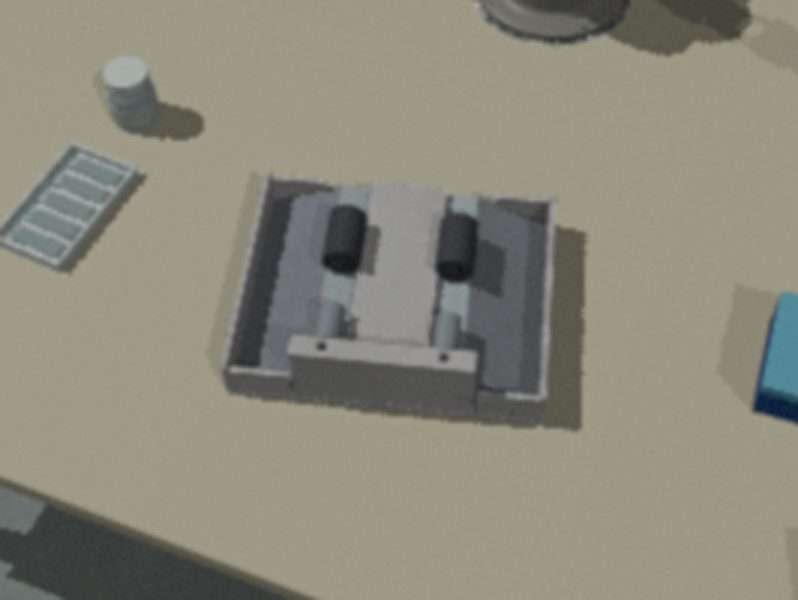

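```bash
cat > h.py <<'E'
import numpy as np, cv2
from cell import robot
def proj(n,P,cal=None):
    c=cal or robot.get_calibration(n); P=np.atleast_2d(P)
    q=P@c['view'][:3,:3].T+c['view'][:3,3]; q=q*[1,-1,-1]
    m=c['mtx']; return np.c_[m[0,0]*q[:,0]/q[:,2]+m[0,2],m[1,1]*q[:,1]/q[:,2]+m[1,2]]
def S2W(p,P):
    c,s=np.cos(p[2]),np.sin(p[2]); P=np.atleast_2d(P)
    return np.c_[p[0]+c*P[:,0]-s*P[:,1],p[1]+s*P[:,0]+c*P[:,1],P[:,2]]
E
cat > fit.py <<'E'
from h import *
from scipy.optimize import least_squares
M=np.array([[.13,.178,.058],[-.15,.178,.058],[.13,-.178,.058],[-.15,-.178,.058],[.105,.1,.1],[.105,-.1,.1]])
T=np.array([[145,208],[195,437],[432,138],[492,367],[206,195],[375,158]])/3+[220,95]
T-=1/3
Sc=np.array([[546,398],[553,199],[229,371],[268,177],[477,352],[290,340]])/3+[190,120]-1/3
ct,cs=robot.get_calibration('top'),robot.get_calibration('scene')
f=lambda p:np.r_[(proj('top',S2W(p,M),ct)-T).ravel(),(proj('scene',S2W(p,M),cs)-Sc).ravel()]
r=least_squares(f,[.58,0,.2],loss='soft_l1'); print(r.x); print(np.round(f(r.x).reshape(-1,2),1))
for n,c,o,w in(('top',ct,(220,95),220),('scene',cs,(190,120),266)):
    im=cv2.imread(f'pics/{n}0z.png')
    def L(a,b,col):
        q=(proj(n,S2W(r.x,[a,b]),c)-o)*3+1; cv2.line(im,*[tuple(int(v) for v in x) for x in q],col,1)
    for a,b in((0,1),(2,3),(4,5),(0,2),(1,3)): L(M[a],M[b],(0,0,255))
    for y in(.065,-.065):
        L([.105,y,.081],[.045,y,.081],(0,255,0))
        L([-.15,y-.019 if y>0 else y+.019,.053],[.105,y-.019 if y>0 else y+.019,.053],(255,0,0))
    cv2.imwrite(f'pics/{n}_fit.png',im)
# sleeves: top spots at z=.066+.0? centre visible top ~.08
Rw=lambda p:p
for n,c,pts in(('top',ct,[(309.3,204.8),(348.2,190.9)]),('scene',cs,[(344.1,203.3),(303.6,199.4)])):
  for u in pts:
    g=least_squares(lambda v:(proj(n,S2W(r.x,[[v[0],v[1],.080]]),c)[0]-u),[0,0]); print(n,u,g.x.round(4))
E
python3 fit.py
```

```text
[ 6.06692924e-01 -2.94132711e-04  2.67686275e-01]
[[-3.  -2.2]
 [-1.3  0.3]
 [ 0.9 -2.9]
 [ 1.3 -1.3]
 [-0.7  1.4]
 [ 0.4 -0.1]
 [ 0.6  0.5]
 [ 1.1 -1. ]
 [-3.4 -0.6]
 [-1.4 -1.6]
 [ 0.4  0.1]
 [ 0.2 -1.5]]
top (309.3, 204.8) [-0.0545  0.0638]
top (348.2, 190.9) [-0.0399 -0.0753]
scene (344.1, 203.3) [-0.0403  0.0736]
scene (303.6, 199.4) [-0.0423 -0.0663]
```

View pics/top_fit.png

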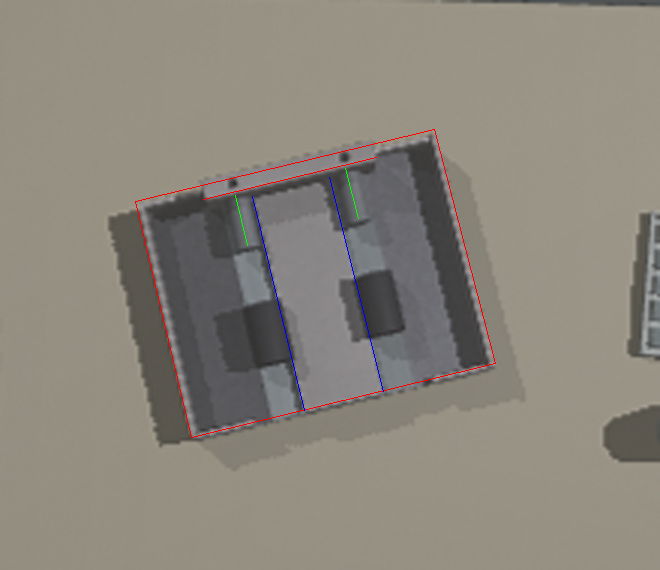

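View pics/scene_fit.png

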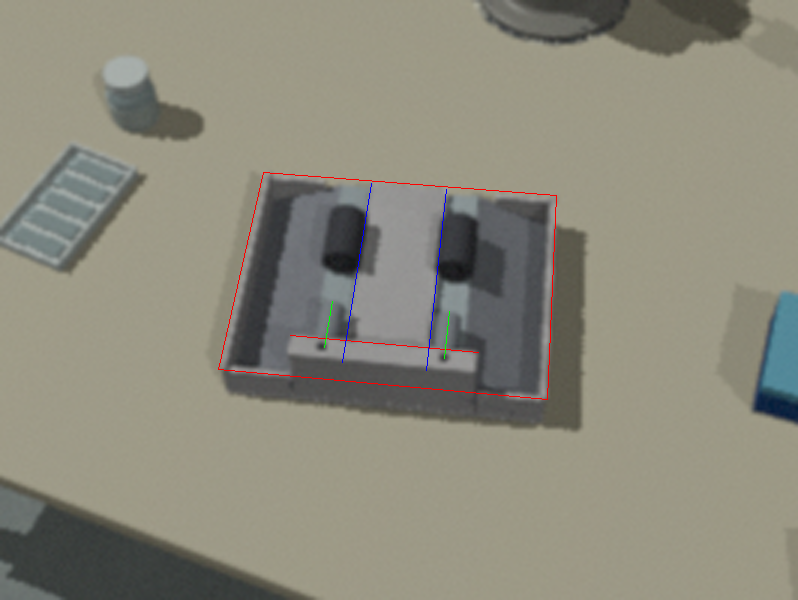

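```bash
cat >> h.py <<'E'
from scipy.spatial.transform import Rotation as Ro
POSE=np.array([.6067,-.0003,.2677])
def tool():
    o=robot.observe(); R=Ro.from_euler('xyz',o['tool_rot']).as_matrix(); return o,R
def yawof(R): return np.arctan2(R[1,1],R[0,1])
E
python3 - <<'E'
from h import *
o,R=tool(); print(R.round(3)); print('jaw yaw',np.degrees(yawof(R)))
c=robot.get_calibration('wrist'); V=c['view']; cam=-V[:3,:3].T@V[:3,3]; print(cam, R.T@(cam-o['tool_pos']), 'cam look in tool', R.T@(-V[2,:3]))
ct=robot.get_calibration('top')
for n,u,z in(('box',(191,209),.061),('tray',(450,190.5),.016),('jar',(450,237),.085)):
    from scipy.optimize import least_squares
    print(n,least_squares(lambda v:proj('top',[[v[0],v[1],z]],ct)[0]-u,[.5,0]).x)
for a in((.42,.1,.3),):
    d=np.array(a)-o['tool_pos']; print(d, R.T@d)
E
```

```text
[[ 0.     0.294  0.956]
 [ 0.     0.956 -0.294]
 [-1.     0.     0.   ]]
jaw yaw 72.88099887905786
[0.09154947 0.52093356 0.38430296] [-0.15754258 -0.00020381 -0.06583015] cam look in tool [9.69032705e-01 1.63613908e-04 2.46932359e-01]
box [0.51379973 0.45119183]
tray [ 0.60781947 -0.44428375]
jar [ 0.44150754 -0.42589879]
[ 0.26546584 -0.40177119  0.07323766] [-0.07327105 -0.30581849  0.37197092]
```

Request:
{"name": "play_rows", "arguments": {
  "moves": [
    [[0,-0.035,0.035,0,-1],[0,-0.035,0.035,0,-1],[0,-0.035,0.035,0,-1],[0,-0.035,0.035,0,-1],[0,-0.035,0.035,0,-1],[0,-0.035,0.035,0,-1],[0,-0.035,0.035,0,-1],[0,-0.035,0.035,0,-1],[0,-0.035,0.035,0,-1],[0,-0.035,0.035,0,-1]]
  ]
}}

```text
time: 1.75
tool_pos: [0.3889, 0.062, 0.2272]
tool_rot: [0.814, 1.562, 0.527]
contact_force: [0.6, 0.4, 0.7]
opening: 0.0164
```

```bash
cat > go.py <<'E'
from h import *
import sys
# target in stand coords x y z -> tool deltas ; turn
t=np.array([float(v) for v in sys.argv[1:4]])
o,R=tool(); W=S2W(POSE,t)[0]; d=W-o['tool_pos']
c,s=np.cos(POSE[2]),np.sin(POSE[2]); q=o['tool_pos']-[POSE[0],POSE[1],0]
print('t',round(o['time'],2),'stand TCP',np.round([c*q[0]+s*q[1],-s*q[0]+c*q[1],q[2]],4),'F stand',np.round([c*o['contact_force'][0]+s*o['contact_force'][1],-s*o['contact_force'][0]+c*o['contact_force'][1],o['contact_force'][2]],1),'open',round(o['opening'],4))
turn=-np.degrees((POSE[2]+np.pi/2)-yawof(R)); turn=(turn+90)%180-90
print('turn',round(turn,2),'tool delta now',(R.T@d).round(4)); 
Rf=R@Ro.from_euler('x',np.radians(turn)).as_matrix(); print('delta after turn',(Rf.T@d).round(4),'tilt',R[2,0].round(4), 'q6',o['qpos'][5].round(2))
E
python3 go.py -.17 0 .25
```

```text
t 1.75 stand TCP [-0.1935  0.1177  0.2272] F stand [0.7 0.2 0.7] open 0.0164
turn -31.77 tool delta now [-0.0229 -0.0875  0.0821]
delta after turn [-0.0229 -0.1176  0.0237] tilt -1.0 q6 -1.33
```

Request:
{"name": "play_rows", "arguments": {
  "moves": [
    [[0,0,0,-8,-1],[0,0,0,-8,-1],[0,0,0,-8,-1],[0,0,0,-7.8,-1],[-0.005,-0.03,0.005,0,-1],[-0.005,-0.03,0.005,0,-1],[-0.005,-0.03,0.007,0,-1],[-0.005,-0.026,0.007,0,-1],[0,0,0,0,-1],[0,0,0,0,-1]]
  ]
}}

```text
time: 2.75
tool_pos: [0.4485, -0.0547, 0.2488]
tool_rot: [-0.026, 1.56, 0.252]
contact_force: [-0.2, 1.2, -0.6]
opening: 0.0004
```

```bash
python3 go.py -.17 0 .25
python3 - <<'E'
from h import *
import pickle
c=robot.get_calibration('wrist'); im=robot.read_camera('wrist'); cv2.imwrite('pics/w1.png',im[:,:,::-1]); pickle.dump(c,open('w1.pkl','wb'))
E
```

```text
t 2.75 stand TCP [-0.1669 -0.0106  0.2488] F stand [ 0.1  1.2 -0.6] open 0.0004
turn 0.64 tool delta now [-0.0012  0.0106 -0.0029]
delta after turn [-0.0012  0.0106 -0.0031] tilt -0.9999 q6 -2.15
```

View pics/w1.png

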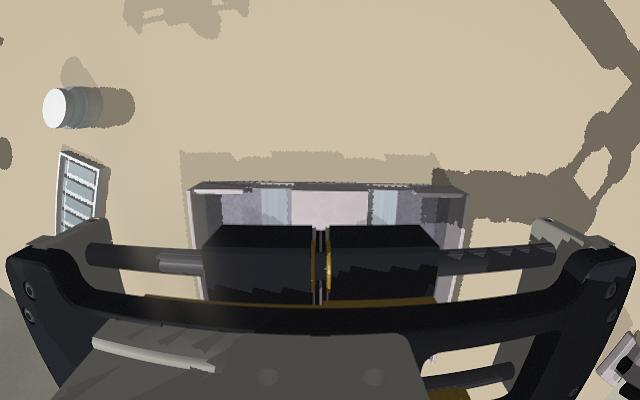

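Run:
```python
import cv2
im=cv2.imread("pics/w1.png"); cv2.imwrite("pics/w1z.png",cv2.resize(im[150:250,180:330],None,fx=5,fy=5,interpolation=cv2.INTER_CUBIC));cv2.imwrite("pics/w1y.png",cv2.resize(im[150:250,330:480],None,fx=5,fy=5,interpolation=cv2.INTER_CUBIC))
```

```text
(no output)
```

View pics/w1z.png

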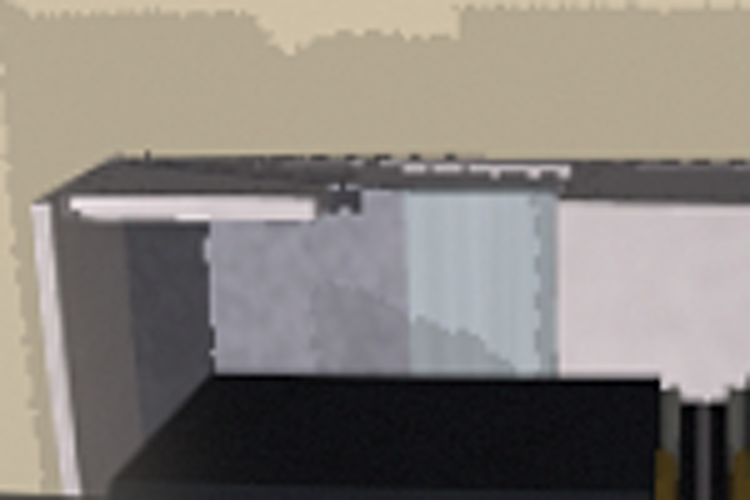

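View pics/w1y.png

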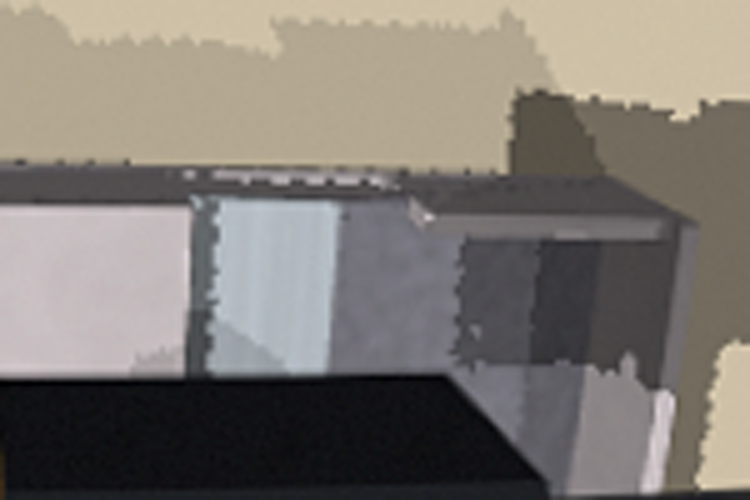

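```bash
cat > fit2.py <<'E'
from h import *
import pickle
from scipy.optimize import least_squares
def projf(c,P):
    q=np.atleast_2d(P)@c['view'][:3,:3].T+c['view'][:3,3]; q=q*[1,-1,-1]; m=c['mtx']
    r=np.hypot(q[:,0],q[:,1]); th=np.arctan2(r,q[:,2]); return np.c_[m[0,2]+m[0,0]*th*q[:,0]/r,m[1,2]+m[1,1]*th*q[:,1]/r]
cw=pickle.load(open('w1.pkl','rb'))
M=np.array([[-.15,-.178,.058],[-.15,.178,.058],[-.15,-.046,.053],[-.15,.046,.053],[-.15,-.178,0],[-.15,.178,0]])
W=np.array([[187,190.6],[469.4,194.4],[291,189],[368.4,191],[203.6,181.4],[451,185.6]])
if __name__=='__main__':
    f=lambda p:(projf(cw,S2W(p,M))-W).ravel()
    r=least_squares(f,POSE,loss='soft_l1'); print(r.x, f(r.x).reshape(-1,2).round(1))
E
python3 fit2.py
```

```text
[ 0.60426193 -0.001041    0.26392618] [[-2.1 -0.2]
 [ 1.6  0.2]
 [-0.3  1.3]
 [ 0.5  0.5]
 [-2.1 -0.4]
 [ 2.1 -0.8]]
```

```bash
cat > fit3.py <<'E'
from fit2 import *
T=np.array([[145,208],[195,437],[432,138],[492,367],[206,195],[375,158],[255,200],[299,411],[382,391]])/3+[220,95]-1/3
Sc=np.array([[546,398],[553,199],[229,371],[268,177],[477,352],[290,340],[372,185],[446,190]])/3+[190,120]-1/3
ct,cs=robot.get_calibration('top'),robot.get_calibration('scene')
def res(v):
    p,w,xr=v[:3],v[3],v[4]
    O=[[xr,w,.058],[-.15,w,.058],[xr,-w,.058],[-.15,-w,.058],[.105,.1,.1],[.105,-.1,.1]]
    MT=O+[[.105,.046,.053],[-.15,.046,.053],[-.15,-.046,.053]]
    MS=O+[[-.15,-.046,.053],[-.15,.046,.053]]
    Mw=M.copy(); Mw[:,1]=[-w,w,-.046,.046,-w,w]
    return np.r_[(proj('top',S2W(p,MT),ct)-T).ravel(),(proj('scene',S2W(p,MS),cs)-Sc).ravel(),(projf(cw,S2W(p,Mw))-W).ravel()]
r=least_squares(res,[.605,0,.265,.175,.13],loss='soft_l1'); print(r.x.round(4)); print(res(r.x).reshape(-1,2).round(1).tolist())
p=r.x[:3]
for n,c,pts in(('top',ct,[(309.3,204.8),(348.2,190.9)]),('scene',cs,[(344.1,203.3),(303.6,199.4)])):
  for u in pts:
    g=least_squares(lambda v:(proj(n,S2W(p,[[v[0],v[1],.080]]),c)[0]-u),[0,0]); print(n,u,g.x.round(4))
E
python3 fit3.py
```

```text
[ 0.6047 -0.0007  0.2644  0.1745  0.1259]
[[-1.6, -0.9], [-0.3, 0.5], [0.5, -0.8], [0.3, -0.3], [-0.5, 1.9], [0.7, 0.5], [-0.7, -0.8], [1.8, 0.3], [0.4, 0.7], [-0.5, -1.2], [0.3, -1.4], [-2.0, -2.2], [-0.1, -2.1], [0.4, -0.4], [0.3, -2.1], [0.1, -1.0], [0.5, -0.5], [0.5, 0.3], [-0.7, 0.4], [-0.2, 1.8], [0.5, 0.9], [0.3, 0.0], [-0.0, -0.6]]
top (309.3, 204.8) [-0.0527  0.0636]
top (348.2, 190.9) [-0.0376 -0.0755]
scene (344.1, 203.3) [-0.0385  0.0734]
scene (303.6, 199.4) [-0.0401 -0.0665]
```

```bash
sed -i 's/^POSE=.*/POSE=np.array([.6047,-.0009,.2644])/' h.py; python3 go.py -.118 .066 .058
```

```text
t 2.8 stand TCP [-0.1647 -0.011   0.2488] F stand [-0.2 -0.7  0.7] open 0.0009
turn 0.85 tool delta now [0.1913 0.0764 0.0457]
delta after turn [0.1913 0.0771 0.0445] tilt -0.9999 q6 -2.15
```

Request:
{"name": "play_rows", "arguments": {
  "moves": [
    [[0,0.019,0.011,0.85,-1],[0,0.019,0.011,0,-1],[0.03,0.019,0.011,0,-1],[0.03,0.019,0.011,0,-1],[0.035,0,0,0,-1],[0.035,0,0,0,-1],[0.03,0,0,0,-1],[0.02,0,0,0,-1],[0,0,0,0,-1],[0,0,0,0,-1]]
  ]
}}

```text
time: 3.8
tool_pos: [0.4691, 0.0433, 0.0654]
tool_rot: [-0.029, 1.556, 0.246]
contact_force: [-0.2, 0.3, 0.7]
opening: 0.0005
```

```bash
python3 go.py -.118 .066 .058
python3 - <<'E'
from h import *
for n in('top','scene'):
    im=robot.read_camera(n)[:,:,::-1]; im=im[95:285,220:440] if n=='top' else im[150:280,250:400]
    cv2.imwrite(f'pics/{n}1.png',cv2.resize(im,None,fx=3 if n=='top' else 4,fy=3 if n=='top' else 4,interpolation=cv2.INTER_CUBIC))
E
```

```text
t 3.8 stand TCP [-0.1193  0.0781  0.0654] F stand [-0.1  0.4  0.7] open 0.0005
turn 0.58 tool delta now [ 0.0074 -0.0121  0.0011]
delta after turn [ 0.0074 -0.0121  0.0012] tilt -0.9999 q6 -1.92
```

View pics/scene1.png

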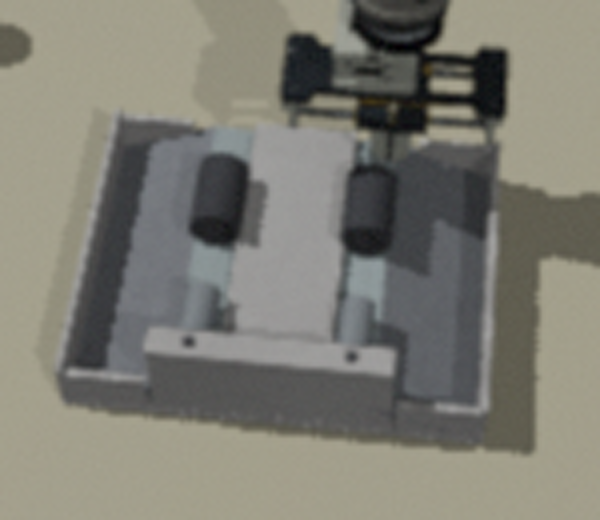

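View pics/top1.png

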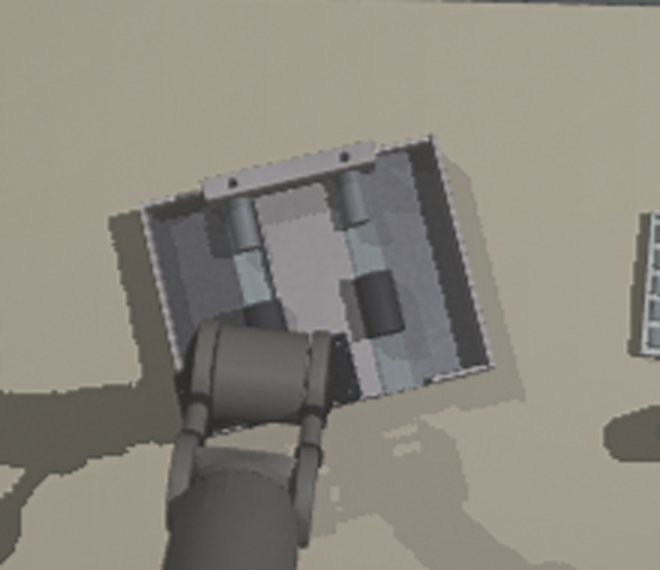

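Request:
{"name": "play_rows", "arguments": {
  "moves": [
    [[0.007,-0.012,0,0.6,-1],[0,0,0.006,0,-1],[0,0,0.008,0,-1],[0,0,0.008,0,-1],[0,0,0.008,0,-1],[0,0,0.008,0,-1],[0,0,0.008,0,-1],[0,0,0.008,0,-1],[0,0,0.008,0,-1],[0,0,0,0,-1]]
  ]
}}

```text
time: 4.9
tool_pos: [0.5413, 0.0478, 0.063]
tool_rot: [-0.144, 1.548, 0.119]
contact_force: [0.1, 0.4, 0.0]
opening: 0.0009
```

```bash
python3 go.py -.035 .066 .058
```

```text
t 4.9 stand TCP [-0.0485  0.0636  0.063 ] F stand [0.2 0.4 0. ] open 0.0009
turn -0.11 tool delta now [0.0053 0.0025 0.0134]
delta after turn [0.0053 0.0025 0.0134] tilt -0.9997 q6 -1.89
```

Request:
{"name": "play_rows", "arguments": {
  "moves": [
    [[0.002,0.002,0.003,0,-1],[0.002,0,0.003,0,-1],[0,0,0.003,0,-1],[0,0,0.003,0,-1],[0,0,0.003,0,-1],[0,0,0.003,0,-1],[0,0,0.003,0,-1],[0,0,0.003,0,-1],[0,0,0.003,0,-1],[0,0,0.003,0,-1]]
  ]
}}

```text
time: 5.9
tool_pos: [0.5509, 0.0542, 0.0557]
tool_rot: [3.019, 1.546, -3.001]
contact_force: [-11.7, -4.0, 5.3]
opening: 0.0007
```

```bash
python3 go.py .0255 .066 .058
```

```text
t 5.9 stand TCP [-0.0375  0.0672  0.0557] F stand [-12.3  -0.8   5.3] open 0.0007
turn -0.05 tool delta now [-0.0038 -0.0012  0.0629]
delta after turn [-0.0038 -0.0012  0.0629] tilt -0.9997 q6 -1.87
```

```bash
cat > look.py <<'E'
from h import *
import sys
k=sys.argv[1]
for n in('top','scene'):
    im=robot.read_camera(n)[:,:,::-1]; im=im[95:285,220:440] if n=='top' else im[150:280,250:400]
    cv2.imwrite(f'pics/{n}{k}.png',cv2.resize(im,None,fx=3 if n=='top' else 5,fy=3 if n=='top' else 5,interpolation=cv2.INTER_CUBIC)[:600])
E
python3 look.py 2
```

```text
(no output)
```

View pics/scene2.png

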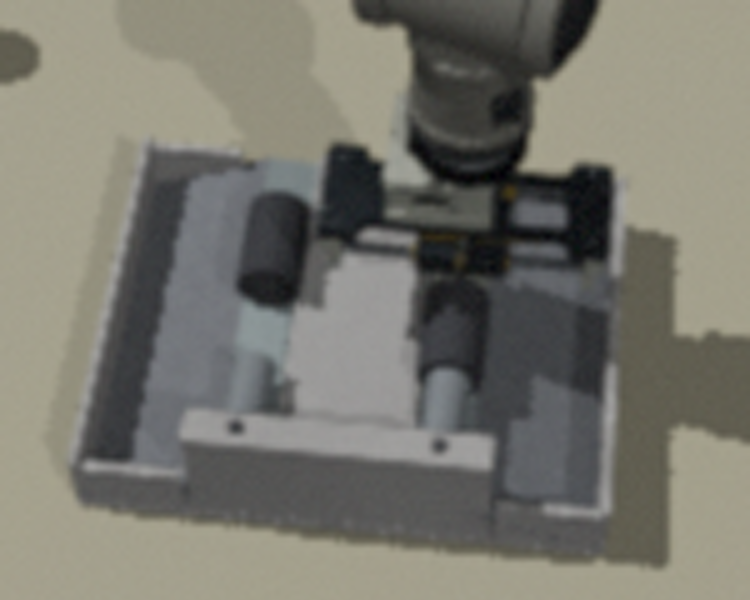

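Request:
{"name": "play_rows", "arguments": {
  "moves": [
    [[0,0,-0.01,0,-1],[-0.025,0,-0.02,0,-1],[-0.03,-0.02,-0.02,0,-1],[0,-0.03,-0.02,0,-1],[0,-0.03,-0.01,0,-1],[0,-0.03,0,0,-1],[0,-0.015,0,0,-1],[0,0,0,0,-1],[0,0,0,0,-1],[0,0,0,0,-1]]
  ]
}}

```text
time: 7.0
tool_pos: [0.5074, -0.0898, 0.1151]
tool_rot: [3.044, 1.549, -2.974]
contact_force: [1.1, 0.0, 0.1]
opening: 0.0005
```

```bash
python3 go.py -.115 -.066 .058
```

```text
t 7.0 stand TCP [-0.1171 -0.0604  0.1151] F stand [ 1.1 -0.3  0.1] open 0.0005
turn 0.04 tool delta now [ 0.057  -0.0057  0.0033]
delta after turn [ 0.057  -0.0057  0.0034] tilt -0.9998 q6 -2.15
```

Descend and push to just before the tight stop.

Request:
{"name": "play_rows", "arguments": {
  "moves": [
    [[0.02,-0.005,0,0,-1],[0.02,0,0,0,-1],[0.013,0,0,0,-1],[0.002,0,0,0,-1],[0,0,0.008,0,-1],[0,0,0.01,0,-1],[0,0,0.01,0,-1],[0,0,0.01,0,-1],[0,0,0.01,0,-1],[0,0,0.01,0,-1]]
  ]
}}

```text
time: 8.0
tool_pos: [0.5695, -0.0709, 0.0601]
tool_rot: [3.067, 1.553, -2.943]
contact_force: [-0.0, 0.0, 0.4]
opening: 0.0002
```

```bash
python3 go.py .0255 -.066 .058
```

```text
t 8.0 stand TCP [-0.0523 -0.0584  0.0601] F stand [0.  0.  0.4] open 0.0002
turn 0.52 tool delta now [ 0.0007 -0.0083  0.0778]
delta after turn [ 0.0007 -0.0076  0.0778] tilt -0.9998 q6 -2.09
```

Request:
{"name": "play_rows", "arguments": {
  "moves": [
    [[0,0,-0.006,0,-1],[0,-0.007,0,0.5,-1],[0,0,0,0,-1],[0,0,0.006,0,-1],[0,0,0.006,0,-1],[0,0,0.006,0,-1],[0,0,0.006,0,-1],[0,0,0.006,0,-1],[0,0,0.006,0,-1],[0,0,0.006,0,-1]]
  ]
}}

```text
time: 9.0
tool_pos: [0.6104, -0.0681, 0.0603]
tool_rot: [3.124, 1.554, -2.895]
contact_force: [-0.9, -0.7, -0.1]
opening: 0.0003
```

```bash
python3 go.py .0255 -.066 .058
```

```text
t 9.0 stand TCP [-0.012  -0.0664  0.0603] F stand [-1.  -0.5 -0.1] open 0.0003
turn -0.02 tool delta now [0.0017 0.0004 0.0376]
delta after turn [0.0017 0.0004 0.0376] tilt -0.9999 q6 -2.06
```

Request:
{"name": "play_rows", "arguments": {
  "moves": [
    [[0,0,0.006,0,-1],[0,0,0.006,0,-1],[0,0,0.006,0,-1],[0,0,0.006,0,-1],[0,0,0.005,0,-1],[0,0,0.003,0,-1],[0,0,0.003,0,-1],[0,0,0.003,0,-1],[0,0,0.003,0,-1],[0,0,0.003,0,-1]]
  ]
}}

```text
time: 10.0
tool_pos: [0.6428, -0.0587, 0.0578]
tool_rot: [3.023, 1.52, -2.996]
contact_force: [-11.8, -3.9, 7.0]
opening: 0.0006
```

```bash
python3 go.py .0255 -.066 .058; python3 look.py 3
```

```text
t 10.0 stand TCP [ 0.0217 -0.0658  0.0578] F stand [-12.4  -0.7   7. ] open 0.0006
turn 0.02 tool delta now [-0.0004 -0.0002  0.0038]
delta after turn [-0.0004 -0.0002  0.0038] tilt -0.9987 q6 -2.03
```

View pics/scene3.png

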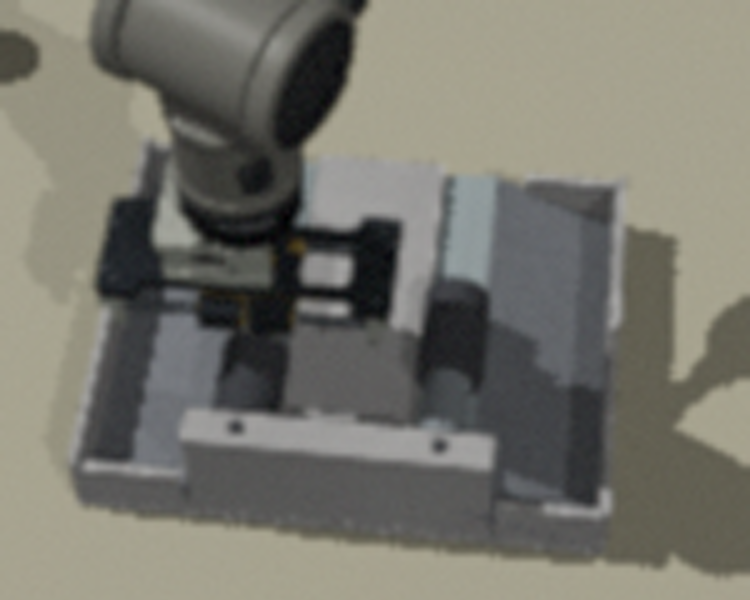

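Request:
{"name": "play_rows", "arguments": {
  "moves": [
    [[0,0,-0.008,0,-1],[-0.005,0,-0.007,0,-1],[0,0.01,0,0,-1],[0,0.015,0,0,-1],[0,0.015,0,0,-1],[0,0.015,0,0,-1],[0,0.01,0,0,-1],[0,0,0,0,-1],[0,0,0,0,-1],[0,0,0,0,-1]]
  ]
}}

```text
time: 11.1
tool_pos: [0.6098, 0.0079, 0.0648]
tool_rot: [3.016, 1.522, -3.0]
contact_force: [0.4, -0.6, -0.1]
opening: 0.0002
```

```bash
python3 go.py .007 .015 .060; python3 look.py 4
```

```text
t 11.1 stand TCP [0.0072 0.0072 0.0648] F stand [ 0.2 -0.7 -0.1] open 0.0002
turn 0.17 tool delta now [0.0049 0.0078 0.    ]
delta after turn [0.0049 0.0078 0.    ] tilt -0.9988 q6 -1.94
```

View pics/scene4.png

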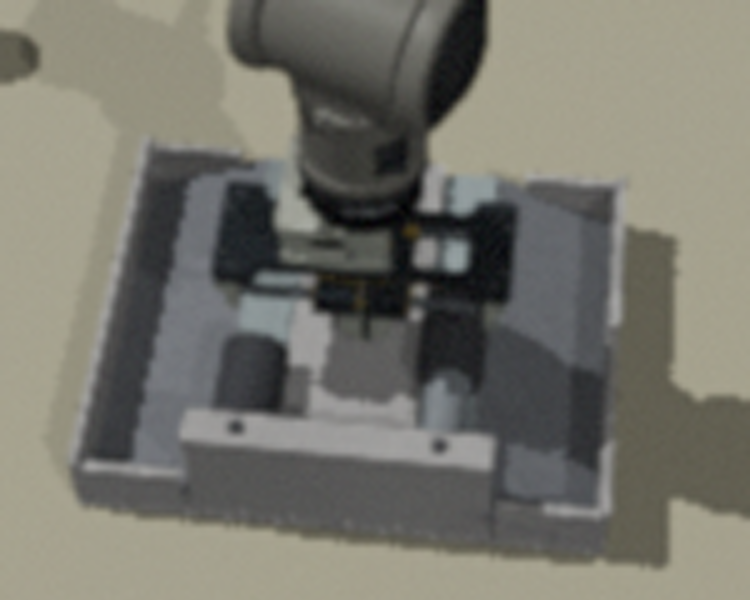

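Request:
{"name": "play_rows", "arguments": {
  "moves": [
    [[0.003,0.006,0,0,-1],[0,0.006,0,0,-1],[0,0.005,0,0,-1],[0,0.005,0,0,-1],[0,0.005,0,0,-1],[0,0.005,0,0,-1],[0,0.005,0,0,-1],[0,0.005,0,0,-1],[0,0.005,0,0,-1],[0,0.004,0,0,-1]]
  ]
}}

```text
time: 12.2
tool_pos: [0.5956, 0.0593, 0.062]
tool_rot: [3.028, 1.523, -2.991]
contact_force: [0.0, -0.7, -0.0]
opening: 0.0002
```

```bash
python3 go.py .007 .06 .060; python3 look.py 5
```

```text
t 12.2 stand TCP [0.007  0.0605 0.062 ] F stand [-0.2 -0.7 -0. ] open 0.0002
turn -0.0 tool delta now [ 0.002  -0.0005  0.0001]
delta after turn [ 0.002  -0.0005  0.0001] tilt -0.9989 q6 -1.85
```

View pics/scene5.png

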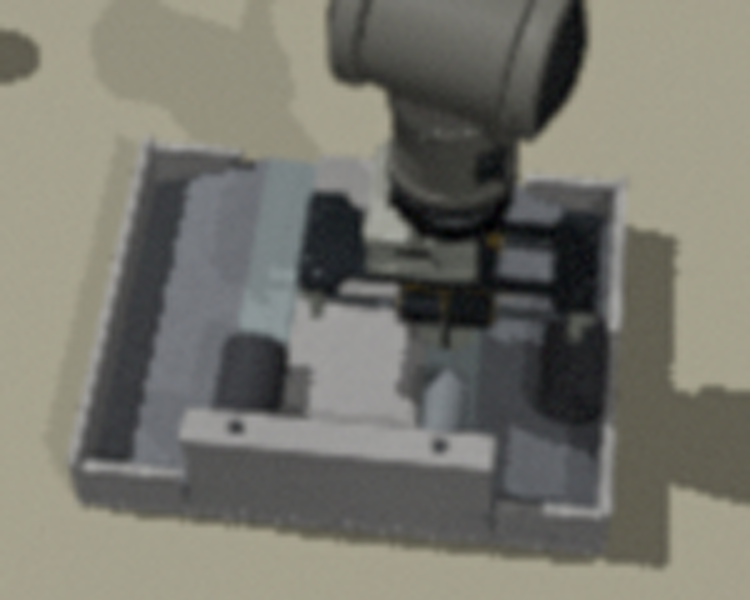

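The reject sleeve lies against the trough wall (at 575,370 in the zoom). I'll raise the arm and retreat to see everything.

Request:
{"name": "play_rows", "arguments": {
  "moves": [
    [[-0.03,0,0,0,-1],[-0.04,0,0,0,-1],[-0.04,0,-0.02,0,-1],[-0.04,0,-0.04,0,-1],[-0.03,0,-0.04,0,-1],[0,0.02,-0.04,0,-1],[0,0.02,-0.03,0,-1],[0,0,0,0,-1],[0,0,0,0,-1],[0,0,0,0,-1]]
  ]
}}

```text
time: 13.3
tool_pos: [0.4296, 0.0546, 0.2518]
tool_rot: [3.049, 1.524, -2.97]
contact_force: [0.1, -0.2, 0.5]
opening: 0.0003
```

```bash
python3 go.py .007 .06 .060; python3 look.py 6
```

```text
t 13.3 stand TCP [-0.1545  0.0993  0.2518] F stand [ 0.1 -0.2  0.5] open 0.0003
turn -0.03 tool delta now [ 0.1838 -0.0401  0.1703]
delta after turn [ 0.1838 -0.0402  0.1703] tilt -0.9989 q6 -1.88
```

View pics/scene6.png

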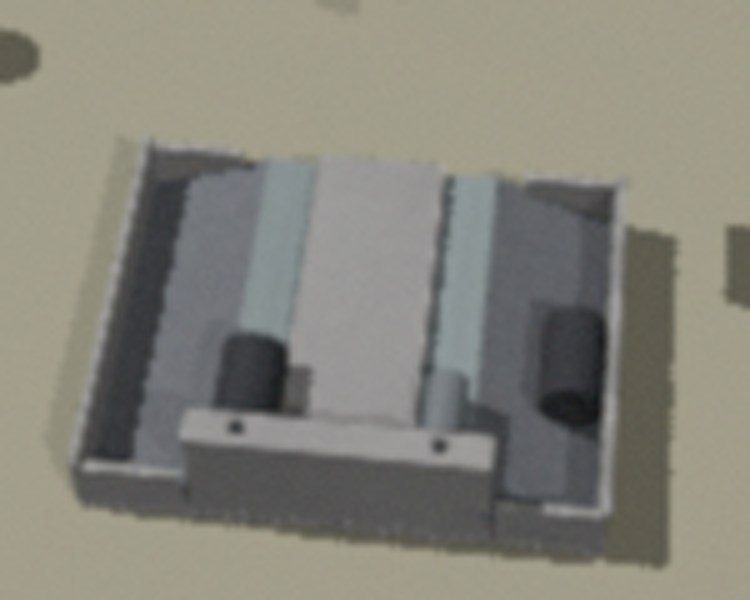

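View pics/top6.png

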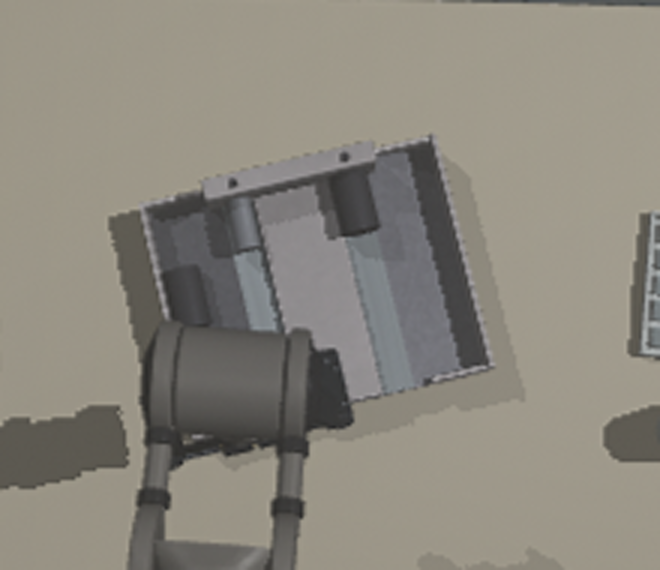

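Run:
```python
from h import *
cs=robot.get_calibration('scene');ct=robot.get_calibration('top')
from scipy.optimize import least_squares
for n,c,u in(('scene',cs,(301,217.2)),('scene',cs,(342.2,206.0)),('top',ct,(220+359/3,95+235/3))):
    z=.089 if n=='scene' else .066
    print(least_squares(lambda v:proj(n,S2W(POSE,[[v[0],v[1],z]]),c)[0]-u,[0,0]).x.round(4))
u0=proj('top',S2W(POSE,[[.035,-.065,.066],[.035,-.088,.066]]),ct); print((u0-[220,95])*3)
print(proj('scene',S2W(POSE,[[.035,-.065,.089],[-.025,.065,.089]]),cs)*5-[1250,750])
```

```text
[ 0.0404 -0.0633]
[-0.0199  0.0683]
[ 0.03   -0.0627]
[[359.95050059 230.35094027]
 [379.45276124 225.68946087]]
[[253.62495468 329.10852223]
 [456.77397068 273.45633028]]
```

```bash
python3 -c "
from cell import robot
print(robot.hand_in())"
```

```text
the job is handed in; nothing more can be done
None
```

The job is handed in at about 13.4 s: one sleeve is home on its pin and the other is in the reject trough. The hand-in gives no verdict.

- **Left sleeve:** I pushed it along its channel until it stopped at the pin's tip at about 12 N. That made it the one that does not fit, so I later rolled it out with the closed fingers. The last picture shows it against the left trough wall.
- **Right sleeve:** It slid over its pin and stopped at about 12 N. The finger stops were 59 mm apart, against 60 mm expected between pin tip and fully home, so I take it as fully home.
- **Last checks:** The sleeve's rear edge, expected at stand x = 35 mm, read about 40 mm in the scene camera and 30 mm in the top camera. That ±5 mm disagreement is within my pixel reading error but is as large as the judging tolerance, so the finger stops are the firmer evidence. The arm ended raised and clear, with about zero contact force. Its path stayed clear of the slide box, tray and jar, but I made no final measurement of where they are.

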